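Open the lamp controller's guard and press start

TASK

Start the microscope lamp: with the fingertips push the front lip of the controller's hinged guard up and tip the guard back, past upright, until it rests fully open by itself; then press the round button beneath right down with a fingertip, let it come back up and move clear. Push the guard gently, without pinching or gripping it. Leave the slide box, the jar and the dishes where they stand.

Things in the scene. Friction and masses are not known exactly. Their poses are not given: they have to be found in the camera images.
- console: Lamp controller, a white box 100 (x) by 130 (y) by 100 mm high, fixed to the bench. Origin at the centre of its underside; its x axis points from its front (nearer the robot) to the hinge side at the back, y along the hinge, z up. Walls 6 mm thick surround a sunk black panel 32 mm below the rim, which carries the button; the guard closes over it all
- guard (a joint): Angle of the guard, a flat grey plate 130 (front to back) by 130 mm, 5 mm thick, about 0.1 to 0.2 kg, on a free hinge along the back top edge: 0 = shut and level, 1.57 = upright, 2.0 = fully open against its stop, leaning back. Left alone it falls shut before upright and falls open, to the stop, after it. Its front overhangs the box's front wall by 30 mm: this is the lip
- guard_lip (a point): Middle of the guard's front edge, on its underside: 101 mm above the bench and 30 mm in front of the box's front wall when shut; moves with the guard, 130 mm from the hinge axis
- guard_hinge (a point): Middle of the hinge axis, 50 mm behind the box's centre and 101 mm above the bench; level with the underside of the shut guard. The point turns with the guard
- start (a joint): Travel of the button: 0 = up, 0.006 m = right down; a spring lifts it again and right down takes about 5 N
- start_top (a point): Centre of the top of the round white button, 40 mm in diameter, set 5 mm in front of the box's centre; it is pressed down and its top, when up, lies 10 mm below the rim of the box (90 mm above the bench); pressed right down it still stands 4 mm above its grey ring (56 mm in diameter). The point moves with the button
- slide_box: Black slide box 100 by 150 by 36 mm, loose, 0.45 kg; origin at the centre of its underside. To be left alone
- jar: Amber jar, 48 mm in diameter, 75 mm high, loose; origin at the centre of its underside. To be left alone
- dishes: Stack of three clear round dishes, 90 mm in diameter, 42 mm high, loose; origin at the centre of its underside. To be left alone

How it is judged:
By the outcome, as a careful person would: the job done as asked, in the order asked, and still so for the second after the job is handed in, with the robot touching nothing.
It also fails if it takes over 53 s, if anything falls off the work surface, if the arm or the gripper's body presses on something with over 40 N, if the wrist force passes 120 N, or if a joint passes its speed limit or range.

ROBOT

A 7-joint arm with a two-finger parallel gripper is mounted at the origin on the work surface. World frame = base frame: x ahead of the robot, y to its left, z up, the work surface at z = 0. Lengths are in m, angles in rad, forces in N, time in s.
With the tool pointing down it reaches from about 0.425 to 1.025 m from the base axis. Payload 9.4 kg.
Tool frame: the origin (TCP) lies on the centre line of the jaws, within the pads' length; the fingertips stand r.tips_ahead ahead of it and the grasp point (between the pads) lies 5 mm behind it (r.tips_ahead is the distance from the TCP to the fingertips, in m); z points along the fingers, y is the direction in which the jaws open and shut (so a half turn about z gives the same grasp; the last joint's range is limited). The gripper opens to 93 mm and grips with 3 to 60 N. Pads are 15 mm wide; open, the fingers measure 128 mm over their backs; the gripper's body (75 mm by 188 mm) begins 65 mm behind the grasp point.
Start: joints at [1.165, 0.599, -0.003, 1.599, 0.002, 0.943, -0.08], TCP at [0.234, -0.686, 0.21] pointing down, gripper open.
Joint ranges: [-2.57, 2.57], [-0.35, 1.97], [-1.29, 1.29], [0.11, 2.56], [-1.05, 4.19], [0.11, 1.86], [-2.63, 2.63]. Speed limits (rad/s): [2.22, 2.22, 3.01, 3.01, 3.14, 3.14, 3.14].

INTERFACE

Orientations are given as a 3x3 rotation matrix whose columns are the frame's x, y, z axes.
In Python, from bench import r gives the robot as it stands. The module is installed in compiled form; this text tells all that it offers.
- The arm moves only by the tool jog_arm, never from a script. Its argument "increments" is a list of rows, each a list of 3 entries, a list of its own where there are three numbers: the turn, a rotation vector about the world's x, y, z in rad, then the shift along the world's x, y, z in mm, then the opening in per cent of the stroke, from 0 (shut) to 100 (fully open). In form: [[[wx, wy, wz], [tx, ty, tz], gripper], ...]. A call has 1 to 20 rows; each row shifts and turns the commanded pose from where the row before left it; what a row does not reach is not made up. A row lasts 1/12 s, in which the tool goes at most 41.7 mm and 7.16 degrees, less where a joint would pass 70% of its speed; a pose out of reach is approached as far as the arm can. A call is refused whole if a number of a shift passes 41.7 or a number of a turn 0.125, either way. A call with a gripper value outside its range is refused whole. The fingers move at their own pace and stop on an object; the grip force is fixed at half the most. Time passes only in rows, so rows that do not move let the fingers close. It gives the time, the measured TCP pose, the force and the opening at its end, in the units of the state.
- r.state(): the state, without advancing time (a new reading comes with each control period).
- r.capture(name): name is "scene" or "top" or "wrist"; returns the picture (480x640x3 uint8, red, green, blue); there is no depth.
- r.camera_info(name): a dict with "fovy" (degrees; the focal length in pixels is half the picture's height over the tangent of half this angle, whatever the lens; pixels are square), "cx", "cy" (the principal point, pixels), "R" (3x3) and "t" (3): a world point X has camera coordinates R X + t; the wrist camera has in their place "hand_eye" (4x4, takes a point from camera to tool coordinates, whose origin is the TCP and whose axes are the flange's). Camera axes: x right, y down, z forward; pixel columns grow to the right and rows downward; lengths in m; the calibration is good to about 2 mm. A picture is of the moment at which its call begins: read the wrist's pose just before it. camera_info takes no time and is no camera call.
- r.sign_off(): hands the job in, once; it reports no verdict.
The state is a dict: "t": time; "q": joint angles; "joint_vel": joint speeds; "joint_torque": joint torques, N m; "eef_pos": TCP position; "tcp_rot": TCP orientation; "contact_force": force on the tool from outside, world axes, zero at the start; "wrist_torque": the same for the moment, N m; "gripper_width": finger opening in m.
Only numpy, scipy, OpenCV 4.12 (cv2) and the standard library are available. Lean on these libraries where they do the work, as an engineer would, in place of code of your own. Each camera call takes 0.05 s, during which the arm holds its last target. There are 200 camera calls.

## Working session

There is one attempt and no reset: what is moved stays moved. The work goes in short steps, Python scripts to look and compute and a tool call to move; the robot and the scene stay as the last step left them, time stands still between calls to the robot, and variables do not carry over. Pictures are saved under pics/ and viewed, about 8 in all and at most 12, crops included, and the job is handed in when it is done.

Besides the shell and the picture viewer there is one more tool, called after "Emit:" as name([rows], argument=value, ...), one row to a line, values as JSON. jog_arm: Moves the arm, as the interface text tells. Its arguments: {"type":"object","properties":{"increments":{"type":"array","items":{"type":"array"}}},"required":["increments"]}

```bash
mkdir -p pics
python3 - <<'E'
from bench import r
import cv2,numpy as np
for n in("scene","top"):
    cv2.imwrite(f"pics/{n}0.png",r.capture(n)[:,:,::-1]); i=r.camera_info(n)
    R=np.array(i["R"]);print(n,i["fovy"],i["cx"],i["cy"],-R.T@np.array(i["t"]),R.round(3).tolist())
s=r.state();print(s["t"],s["eef_pos"],np.array(s["tcp_rot"]).round(3).tolist(),s["gripper_width"],r.tips_ahead)
E
```

```text
scene 55.852393646979074 315.67363079526297 237.73581019610134 [1.00067151 0.15196542 0.65594829] [[-0.404, 0.915, -0.004], [0.759, 0.333, -0.56], [-0.511, -0.229, -0.829]]
top 53.96354587633549 326.6850456314402 230.71867013786925 [ 0.59304271 -0.01867185  0.74690078] [[-0.009, -1.0, -0.026], [-0.996, 0.012, -0.084], [0.084, 0.025, -0.996]]
0.1 [ 0.23397134 -0.68574825  0.20947275] [[0.946, 0.323, -0.001], [0.323, -0.946, 0.001], [-0.0, -0.001, -1.0]] 0.09295347212793977 0.014
```

View pics/scene0.png

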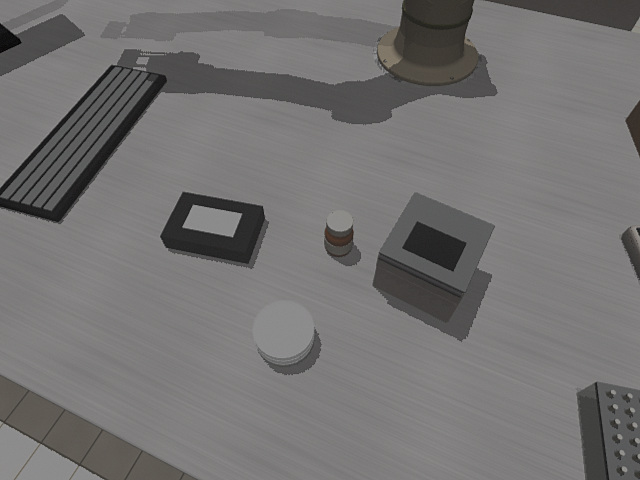

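View pics/top0.png

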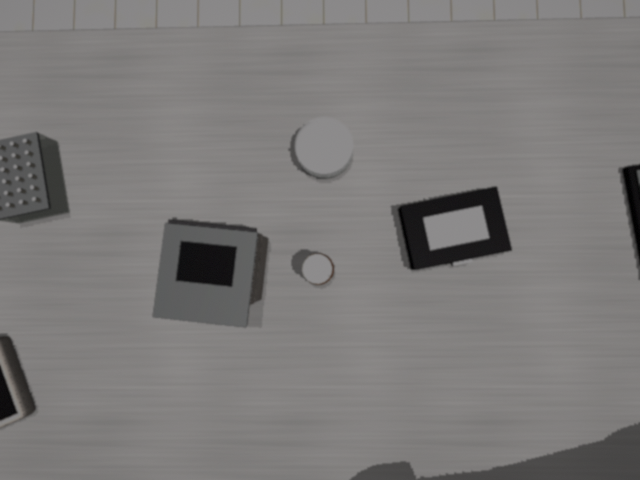

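The top view shows the guard with corners near (166,223), (257,231), (247,326) and (153,318), front lip at the bottom. The jar is at (317,268), the dishes at (324,147), and the slide box at (455,228). The scene view agrees, with guard corners at (416,193), (494,227), (465,292) and (380,257).

```bash
cat > h.py <<'E'
import numpy as np,cv2
from bench import r
def ray(n,p,z):
    i=r.camera_info(n);R=np.array(i["R"]);c=-R.T@np.array(i["t"]);f=240/np.tan(np.radians(i["fovy"])/2)
    d=R.T@np.array([(p[0]-i["cx"])/f,(p[1]-i["cy"])/f,1]);return c+d*(z-c[2])/d[2]
def proj(n,X):
    i=r.camera_info(n);R=np.array(i["R"]);f=240/np.tan(np.radians(i["fovy"])/2)
    x=R@np.asarray(X)+np.array(i["t"]);return x[:2]/x[2]*f+[i["cx"],i["cy"]]
E
python3 - <<'E'
from h import *
im=cv2.imread("pics/top0.png").astype(int)
# guard is slightly bluish/greener than bench? print samples
for p in((200,300),(120,300),(210,262),(262,280)): print(p,im[p[1],p[0]])
def rep(n,P):
    X=np.array([ray(n,p,.106) for p in P]);print(n,X.round(4).tolist(),"c",X.mean(0).round(4),"sides",np.linalg.norm(X-np.roll(X,-1,0),axis=1).round(4))
    return X
for n,P in(("top",[(166,223),(257,231),(247,326),(153,318)]),("scene",[(380,257),(465,292),(494,227),(416,193)])): 
    X=rep(n,P)
    a=(X[0]+X[1]-X[2]-X[3])/2; print("yaw",np.degrees(np.arctan2(a[1],a[0])))
    b=X[0]-X[1]
print("jar",ray("top",(317,268),.075),"dish",ray("top",(324,147),.042))
E
```

```text
(200, 300) [95 94 95]
(120, 300) [125 125 128]
(210, 262) [19 18 18]
(262, 280) [55 57 60]
top [[0.6603, 0.2193, 0.106], [0.6477, 0.0932, 0.106], [0.5194, 0.1064, 0.106], [0.5309, 0.2346, 0.106]] c [0.5896 0.1633 0.106 ] sides [0.1267 0.129  0.1287 0.1303]
yaw -6.302161250867805
scene [[0.6552, 0.097, 0.106], [0.6616, 0.2207, 0.106], [0.5376, 0.2347, 0.106], [0.521, 0.1096, 0.106]] c [0.5939 0.1655 0.106 ] sides [0.1239 0.1248 0.1262 0.1348]
yaw -5.8931560337892845
jar [0.59656633 0.01275878 0.075     ] dish [0.7804713  0.00220096 0.042     ]
```

Emit:
jog_arm([
  [[0, 0, 0], [0, 0, 30], 0],
  [[0, 0, 0], [0, 0, 30], 0],
  [[0, 0, 0], [0, 0, 40], 0],
  [[0, 0, 0], [0, 0, 40], 0],
  [[0, 0, 0.066], [24, 32, 0], 0],
  [[0, 0, 0.066], [24, 32, 0], 0],
  [[0, 0, 0.066], [24, 32, 0], 0],
  [[0, 0, 0.066], [24, 32, 0], 0],
  [[0, 0, 0.066], [24, 32, 0], 0],
  [[0, 0, 0.066], [24, 32, 0], 0],
  [[0, 0, 0.066], [24, 32, 0], 0],
  [[0, 0, 0.066], [24, 32, 0], 0],
  [[0, 0, 0.066], [24, 32, 0], 0],
  [[0, 0, 0.066], [24, 32, 0], 0],
  [[0, 0, 0.066], [24, 32, 0], 0],
  [[0, 0, 0.066], [24, 32, 0], 0],
])

```text
t: 1.43
eef_pos: [0.5227, -0.3004, 0.3501]
tcp_rot: [[0.432, 0.902, -0.0], [0.902, -0.432, 0.0], [-0.0, -0.0, -1.0]]
contact_force: [-0.1, -1.0, -0.2]
gripper_width: 0.0003
```

```bash
cat > st.py <<'E'
from bench import r;import numpy as np
np.set_printoptions(precision=4,suppress=True)
s=r.state();print(round(s["t"],2),"q",np.array(s["q"]),"p",np.array(s["eef_pos"]),"F",np.array(s["contact_force"]),"w",round(s["gripper_width"],4));print(np.array(s["tcp_rot"]))
open("log.txt","a").write(repr((list(map(float,s["q"])),list(map(float,s["eef_pos"])),np.array(s["tcp_rot"]).tolist()))+"\n")
E
python3 st.py
```

```text
1.43 q [ 0.6447  0.3386 -0.3     1.7011  0.1095  1.1186 -0.134 ] p [ 0.5227 -0.3004  0.3501] F [-0.0619 -0.9644 -0.1633] w 0.0003
[[ 0.4321  0.9018 -0.0004]
 [ 0.9018 -0.4321  0.    ]
 [-0.0002 -0.0003 -1.    ]]
```

Emit:
jog_arm([
  [[0, 0, 0.066], [0, 40, 0], 0],
  [[0, 0, 0.066], [0, 40, 0], 0],
  [[0, 0, 0.066], [0, 40, 0], 0],
  [[0, 0, 0.066], [0, 40, 0], 0],
  [[0, 0, 0.066], [0, 40, 0], 0],
  [[0, 0, 0.066], [0, 40, 0], 0],
  [[0, 0, 0.066], [0, 40, 0], 0],
  [[0, 0, 0.066], [0, 40, 0], 0],
  [[0, 0, 0.066], [0, 40, 0], 0],
  [[0, 0, 0.066], [0, 40, 0], 0],
  [[0, 0, 0.066], [0, 40, 0], 0],
  [[0, 0, 0], [0, 0, 0], 0],
])

```text
t: 2.43
eef_pos: [0.5207, 0.1463, 0.3506]
tcp_rot: [[-0.285, 0.958, 0.0], [0.958, 0.285, 0.004], [0.004, 0.001, -1.0]]
contact_force: [-0.2, -0.5, 0.8]
gripper_width: 0.0004
```

```bash
python3 st.py
```

```text
2.43 q [ 0.1128  0.2893 -0.6331  1.8142  0.1868  1.0968 -0.2967] p [0.5207 0.1463 0.3506] F [-0.1606 -0.4596  0.7539] w 0.0004
[[-0.2852  0.9585  0.0002]
 [ 0.9585  0.2852  0.0042]
 [ 0.004   0.0014 -1.    ]]
```

```bash
cat > kin.py <<'E'
import numpy as np
from scipy.optimize import least_squares
from scipy.spatial.transform import Rotation as Ro
D=[([1.165,.599,-.003,1.599,.002,.943,-.08],[0.23397,-0.68575,0.20947],[[.946,.323,-.001],[.323,-.946,.001],[0,-.001,-1]])]+[eval(l) for l in open("log.txt")]
def rots(q,s,c): 
    a=np.array(q)*1.; a[[0,2,4,6]]*=s; a[0]+=c[0]; a[6]+=c[1]
    return [Ro.from_euler("zyzyzyz"[i],a[i]) for i in range(7)]
def fk(q,p,s):
    Rs=rots(q,s,p[:2]); h,L1,L2,L3,e1,e2,y,ex=p[2:10]
    x=np.zeros(3);R=Rs[0]*Rs[1];x=np.array([0,0,h])+R.apply([0,0,0])
    R3=R*Rs[2];x=x+R3.apply([e1,y,L1]);R5=R3*Rs[3]
    x=x+R5.apply([e2,0,0]);R5=R5*Rs[4];x=x+R5.apply([0,0,L2]);R6=R5*Rs[5];x=x+R6.apply([ex,0,L3]);return R6*Rs[6],x
def fit(s,c7):
    def f(p):
        o=[]
        for q,x,R in D:
            r_,t=fk(q,p,s);o+=[*(t-x),*(0.3*(r_.inv()*Ro.from_matrix(R)).as_rotvec())]
        return np.r_[o,1e-3*(p[2:]-[.36,.52,.52,.3,0,0,0,0])]
    return least_squares(f,[0,c7,.36,.52,.52,.3,0,0,0,0])
def best():
    return min(((fit(s,c),s) for s in(-1,1) for c in(0,1.57,3.14,-1.57)),key=lambda a:a[0].cost)
E
python3 - <<'E'
from kin import *
np.set_printoptions(precision=4,suppress=True)
b,s=best();print(s,b.cost,b.x);print(b.fun[:18])
E
```

```text
-1 6.821706707475709e-07 [-0.0123  1.5586  0.8857  0.7339  0.4705  0.9373 -0.0132  0.0942 -0.0484
  0.0062]
[-0.0002 -0.      0.      0.0005 -0.0001  0.0001  0.0002  0.0004  0.
 -0.     -0.     -0.      0.0001 -0.0003 -0.      0.      0.     -0.    ]
```

Run:
```python
from kin import *
np.set_printoptions(precision=3,suppress=True)
q=np.array(D[-1][0])
for q5 in(.187,.8,1.5,2.2,2.9):
    a=q.copy();a[4]=q5;Rs=rots(a,-1,[0,1.57]);R=Rs[0]
    for k in Rs[1:6]:R=R*k
    print(q5,R.apply([0,0,1]))
```

```text
0.187 [ 0.     0.004 -1.   ]
0.8 [ 0.345 -0.382 -0.857]
1.5 [ 0.728 -0.548 -0.412]
2.2 [ 0.928 -0.35   0.129]
2.9 [0.85  0.119 0.512]
```

Emit:
jog_arm([
  [[-0.08, -0.072, 0], [0, 0, 0], 0],
  [[-0.08, -0.072, 0], [0, 0, 0], 0],
  [[-0.08, -0.072, 0], [0, 0, 0], 0],
  [[-0.08, -0.072, 0], [0, 0, 0], 0],
  [[-0.08, -0.072, 0], [0, 0, 0], 0],
  [[-0.043, -0.102, 0.028], [0, 0, 0], 0],
  [[-0.043, -0.102, 0.028], [0, 0, 0], 0],
  [[-0.043, -0.102, 0.028], [0, 0, 0], 0],
  [[-0.043, -0.102, 0.028], [0, 0, 0], 0],
  [[-0.043, -0.102, 0.028], [0, 0, 0], 0],
  [[0, 0, 0], [0, 0, 0], 0],
])

```text
t: 3.35
eef_pos: [0.5205, 0.1382, 0.3479]
tcp_rot: [[-0.005, 0.654, 0.756], [0.724, 0.524, -0.448], [-0.689, 0.545, -0.477]]
contact_force: [0.9, 0.8, -1.3]
gripper_width: 0.0004
```

```bash
python3 st.py;python3 - <<'E'
from kin import *
np.set_printoptions(precision=4,suppress=True)
b,s=best();print(s,b.cost,b.x);print(b.fun[-14:-8])
E
```

```text
3.35 q [-0.5672  0.3201 -0.5409  2.3497  1.3625  1.3034 -1.7133] p [0.5205 0.1382 0.3479] F [ 0.8927  0.7656 -1.2861] w 0.0004
[[-0.0054  0.6543  0.7563]
 [ 0.7244  0.5239 -0.4481]
 [-0.6894  0.5454 -0.4768]]
-1 3.826291069192085e-05 [-0.0092  1.5629  0.2557  0.6778  0.4623  0.3399 -0.018   0.0042 -0.0464
  0.0178]
[-0.0008 -0.0004  0.0008 -0.0019  0.0015  0.0011]
```

Emit:
jog_arm([
  [[-0.084, 0.05, 0.053], [0, 0, 0], 0],
  [[-0.084, 0.05, 0.053], [0, 0, 0], 0],
  [[-0.084, 0.05, 0.053], [0, 0, 0], 0],
  [[-0.084, 0.05, 0.053], [0, 0, 0], 0],
  [[-0.084, 0.05, 0.053], [0, 0, 0], 0],
  [[-0.084, 0.05, 0.053], [0, 0, 0], 0],
  [[0, 0, 0], [0, 8, -20], 0],
  [[0, 0, 0], [0, 0, -20], 0],
  [[0, 0, 0], [0, 0, -20], 0],
  [[0, 0, 0], [0, 0, 0], 0],
])

```text
t: 4.18
eef_pos: [0.5221, 0.145, 0.2873]
tcp_rot: [[-0.412, 0.519, 0.749], [0.25, 0.855, -0.455], [-0.876, -0.001, -0.482]]
contact_force: [0.2, -0.3, 0.2]
gripper_width: 0.0009
```

```bash
python3 st.py;cat > ik.py <<'E'
from kin import *
np.set_printoptions(precision=3,suppress=True)
b,s=best()
lo=np.array([-2.57,-.35,-1.29,.11,-1.05,.11,-2.63]);hi=np.array([2.57,1.97,1.29,2.56,4.19,1.86,2.63])
def ik(tip,d,q0,jaw=None):
    d=np.array(d)/np.linalg.norm(d);x=np.array(tip)-.014*d
    y=np.cross([0,0,1],d);y/=np.linalg.norm(y)
    if jaw is not None:y=np.array(jaw)
    Rt=Ro.from_matrix(np.c_[np.cross(y,d),y,d])
    def f(q):
        R,t=fk(q,b.x,s);return np.r_[5*(t-x),(R.inv()*Rt).as_rotvec(),.003*(q-q0)]
    o=least_squares(f,np.clip(q0,lo+.01,hi-.01),bounds=(lo,hi));return o.x,np.abs(o.fun[:6]).max()
E
python3 - <<'E'
from ik import *
print(s,b.cost,b.x)
q0=np.array(D[-1][0])
for yaw in(-20,-30,-45,-60):
  for til in(50,60,70):
    a,t=np.radians([yaw,til]);d=[np.sin(t)*np.cos(a),np.sin(t)*np.sin(a),-np.cos(t)];q=q0;print(yaw,til)
    for tip in([.50,.175,.2],[.50,.175,.08],[.537,.17,.08],[.66,.157,.2]):
        q,e=ik(tip,d,q);print("  ",q,round(e,4))
E
```

```text
4.18 q [-0.5945  0.4555 -0.547   2.3905  1.4152  1.3374 -1.2222] p [0.5221 0.145  0.2873] F [ 0.1803 -0.2791  0.2257] w 0.0009
[[-0.4124  0.5186  0.749 ]
 [ 0.2495  0.855  -0.4547]
 [-0.8762 -0.0006 -0.482 ]]
-1 4.1556976763581747e-05 [-0.005  1.567  0.259  0.678  0.471  0.338 -0.021  0.007 -0.049  0.022]
-20 50
   [-0.558  0.491 -0.637  2.501  1.542  1.15  -1.29 ] 0.0
   [-0.27   1.071 -1.265  2.56   1.554  1.86  -1.526] 0.0148
   [-0.183  1.065 -1.243  2.522  1.664  1.839 -1.406] 0.0
   [ 0.111  0.812 -1.29   2.261  1.712  1.555 -0.869] 0.0
-20 60
   [-0.377  0.792 -1.161  2.56   1.454  1.772 -1.487] 0.0082
   [-0.497  1.081 -0.968  2.56   1.568  1.86  -1.735] 0.0486
   [-0.417  1.074 -0.937  2.56   1.709  1.86  -1.658] 0.0032
   [-0.12   0.762 -0.967  2.339  1.833  1.551 -1.111] 0.0
-20 70
   [-0.575  0.867 -0.932  2.56   1.444  1.86  -1.664] 0.0518
   [-0.72   1.154 -0.673  2.56   1.57   1.86  -1.966] 0.0532
   [-0.647  1.137 -0.626  2.56   1.714  1.86  -1.899] 0.013
   [-0.413  0.778 -0.57   2.395  1.932  1.566 -1.382] 0.0
-30 50
   [-0.591  0.516 -0.607  2.403  1.377  1.197 -1.
[... 1394 characters left out ...]
4  0.614 -0.544  2.106  1.003  1.383 -1.282] 0.0
   [-0.624  0.816 -0.505  2.157  1.128  1.296 -1.515] 0.0
   [-0.58   0.822 -0.485  2.109  1.163  1.298 -1.448] 0.0
   [-0.432  0.693 -0.473  1.871  1.142  1.372 -1.033] 0.0
-60 60
   [-0.687  0.699 -0.479  2.11   1.037  1.502 -1.386] 0.0
   [-0.716  0.905 -0.446  2.136  1.13   1.423 -1.595] 0.0
   [-0.672  0.907 -0.425  2.092  1.173  1.424 -1.532] 0.0
   [-0.533  0.757 -0.395  1.886  1.208  1.475 -1.135] 0.0
-60 70
   [-0.773  0.792 -0.409  2.109  1.056  1.61  -1.474] 0.0
   [-0.793  1.    -0.382  2.109  1.12   1.537 -1.659] 0.0
   [-0.75   0.999 -0.36   2.067  1.17   1.539 -1.599] 0.0
   [-0.619  0.833 -0.313  1.893  1.256  1.574 -1.223] 0.0
```

Emit:
jog_arm([
  [[0, 0, 0], [-19, 20, 0], 0],
  [[0, 0, 0], [-19, 21, 0], 0],
  [[0, 0, 0], [0, 0, -25], 0],
  [[0, 0, 0], [0, 0, -25], 0],
  [[0, 0, 0], [0, 0, -25], 0],
  [[0, 0, 0], [0, 0, -25], 0],
  [[0, 0, 0], [0, 0, -25], 0],
  [[0, 0, 0], [0, 0, -25], 0],
  [[0, 0, 0], [0, 0, -25], 0],
  [[0, 0, 0], [0, 0, -25], 0],
  [[0, 0, 0], [0, 0, -2], 0],
  [[0, 0, 0], [0, 0, 0], 0],
])

```text
t: 5.18
eef_pos: [0.4842, 0.1864, 0.0878]
tcp_rot: [[-0.409, 0.518, 0.751], [0.249, 0.855, -0.455], [-0.878, 0.001, -0.479]]
contact_force: [-0.5, -0.3, 0.4]
gripper_width: 0.0007
```

```bash
python3 st.py
python3 - <<'E'
from h import *
cv2.imwrite("pics/scene1.png",r.capture("scene")[140:380,260:580,::-1].repeat(2,0).repeat(2,1))
s=r.state();d=np.array(s["tcp_rot"])[:,2];tip=np.array(s["eef_pos"])+.014*d;print("tip",tip,[proj("scene",tip).round(1)])
u=np.array([.9943,-.1063]);print("past lip",(tip[:2]-[.5264,.1709])@u)
E
```

```text
5.18 q [-0.789   0.9409 -0.5068  2.4476  1.52    1.4628 -1.7852] p [0.4842 0.1864 0.0878] F [-0.4742 -0.3191  0.444 ] w 0.0007
[[-0.4088  0.5184  0.7511]
 [ 0.2487  0.8552 -0.4548]
 [-0.8781  0.0009 -0.4786]]
tip [0.49490797 0.18012154 0.08224733] [array([460.5, 204.6])]
past lip -0.03229277447198766
```

View pics/scene1.png

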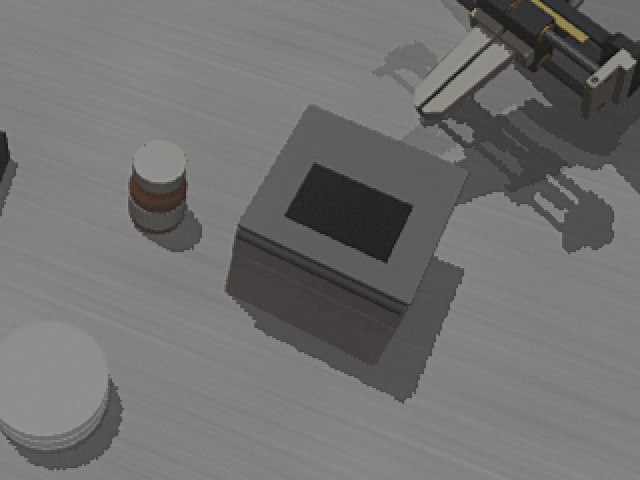

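Run:
```python
from h import *
s=r.state();R=np.array(s["tcp_rot"]);p=np.array(s["eef_pos"])
for k in(.014,0,-.03,-.06):
    print(k,[proj(n,p+k*R[:,2]).round(1) for n in("scene","top")])
print("seen tip @z.08",ray("scene",(472,199),.08))
cv2.imwrite("pics/top1.png",r.capture("top")[180:420,100:420,::-1].repeat(2,0).repeat(2,1))
```

```text
0.014 [array([460.5, 204.6]), array([197.7, 342.1])]
0 [array([467. , 198.5]), array([191.6, 350.6])]
-0.03 [array([481.3, 185.4]), array([178. , 369.5])]
-0.06 [array([495.6, 172.1]), array([163.7, 389.3])]
seen tip @z.08 [0.47402574 0.19463173 0.08      ]
```

View pics/top1.png

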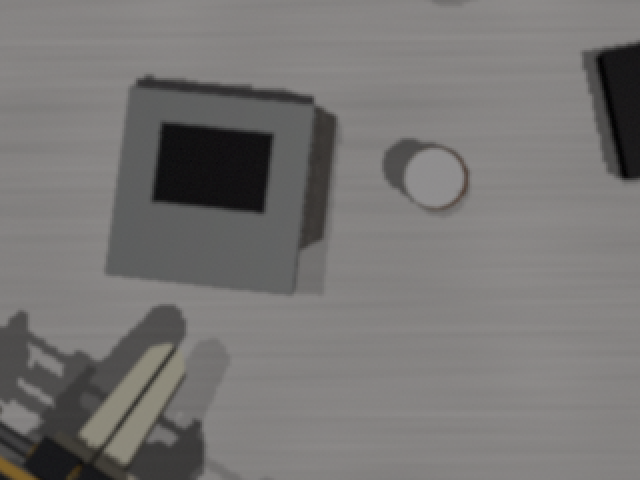

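Run:
```python
from h import *
s=r.state();R=np.array(s["tcp_rot"]);p=np.array(s["eef_pos"])
def tri(a,b):
    A=[];y=[]
    for n,px in(("scene",a),("top",b)):
        o=ray(n,px,0);c=ray(n,px,.5);d=(c-o)/np.linalg.norm(c-o);M=np.eye(3)-np.outer(d,d);A.append(M);y.append(M@o)
    return np.linalg.lstsq(np.vstack(A),np.hstack(y),rcond=None)
for a,b in(((472,198),(191,355)),((469,194.5),(187,353)),((473,199),(192,355))):
    X=tri(a,b);print(X[0],X[1],"in tool",R.T@(X[0]-p))
for w,n in((.38,"guard FL"),):pass
# guard corners triangulated (front-left, front-right, back-right, back-left; scene/top)
for a,b in(((416,193),(153,318)),((494,227),(153,318)),((416,193),(247,326)),((465,292),(166,223)),((380,257),(257,231))):
    X=tri(a,b);print(X[0],X[1])
```

```text
[0.47650734 0.19154299 0.0832947 ] [1.32363892e-05] in tool [ 1.00486954e-02  4.82807957e-05 -5.19409587e-03]
[0.48336357 0.18812296 0.0990162 ] [4.20617388e-06] in tool [-0.00740833  0.00074221 -0.00599481]
[0.47545646 0.19254266 0.07979054] [3.01225878e-05] in tool [ 0.01380508  0.00034378 -0.00476386]
[0.56457656 0.15320033 0.19937796] [0.00448281]
[0.53042975 0.23676016 0.0981226 ] [1.56962924e-06]
[0.51851824 0.10824064 0.10238934] [3.04541901e-06]
[0.66038908 0.22059362 0.10365246] [4.25394831e-07]
[0.64851648 0.09550841 0.09504429] [3.62123586e-07]
```

The top view shows the visible fingertip at full-frame (191,355). That is about 47 mm short of the lip and about 19 mm behind where r.tips_ahead puts it. The scene view agrees, so I'll servo on what the cameras show: lower the tip, close part of the gap, and look again.

Emit:
jog_arm([
  [[0, 0, 0], [0, 0, -13], 0],
  [[0, 0, 0], [0, 0, -12], 0],
  [[0, 0, 0], [12, -1.5, 0], 0],
  [[0, 0, 0], [13, -1.5, 0], 0],
  [[0, 0, 0], [0, 0, 0], 0],
])

```text
t: 5.7
eef_pos: [0.511, 0.1831, 0.0656]
tcp_rot: [[-0.404, 0.519, 0.754], [0.252, 0.855, -0.453], [-0.879, 0.007, -0.476]]
contact_force: [0.2, -0.5, 0.3]
gripper_width: 0.0003
```

```bash
python3 st.py
python3 - <<'E'
from h import *
t=r.capture("top")[250:400,110:310,::-1];s=r.capture("scene")[140:290,380:580,::-1]
cv2.imwrite("pics/b2.png",np.hstack([t,s]).repeat(2,0).repeat(2,1))
E
```

```text
5.7 q [-0.7491  0.9837 -0.4722  2.4174  1.5967  1.466  -1.7828] p [0.511  0.1831 0.0656] F [ 0.171  -0.5256  0.3417] w 0.0003
[[-0.404   0.5186  0.7536]
 [ 0.252   0.855  -0.4533]
 [-0.8794  0.0068 -0.4761]]
```

View pics/b2.png

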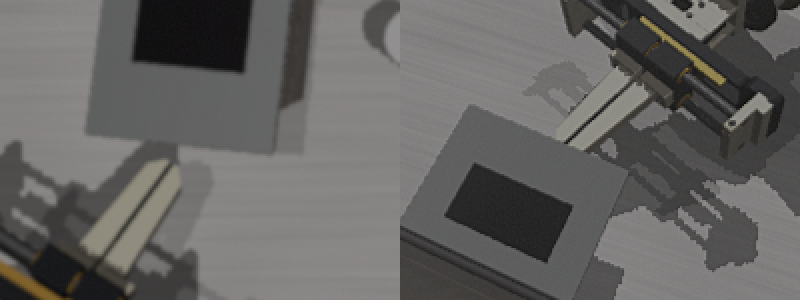

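Emit:
jog_arm([
  [[0, 0, 0], [6, -0.6, 0], 0],
  [[0, 0, 0], [6, -0.6, 0], 0],
  [[0, 0, 0], [5, -0.6, 0], 0],
  [[0, 0, 0], [4, -0.5, 0], 0],
  [[0, 0, 0], [0, 0, 0], 0],
])

```text
t: 6.22
eef_pos: [0.5308, 0.1811, 0.0634]
tcp_rot: [[-0.406, 0.517, 0.753], [0.251, 0.856, -0.453], [-0.879, 0.005, -0.478]]
contact_force: [0.8, 0.4, 0.6]
gripper_width: 0.0003
```

Emit:
jog_arm([
  [[0, 0, 0], [4, -0.4, 0], 0],
  [[0, 0, 0], [3, -0.3, 0], 0],
  [[0, 0, 0], [0, 0, 0], 0],
])

```text
t: 6.47
eef_pos: [0.5375, 0.1806, 0.0632]
tcp_rot: [[-0.407, 0.517, 0.753], [0.25, 0.856, -0.452], [-0.878, 0.005, -0.478]]
contact_force: [-0.4, -0.8, 0.4]
gripper_width: 0.0008
```

Emit:
jog_arm([
  [[0, 0, 0], [3, -0.3, 0], 0],
  [[0, 0, 0], [0, 0, 0], 0],
])

```text
t: 6.63
eef_pos: [0.5404, 0.1804, 0.0632]
tcp_rot: [[-0.407, 0.517, 0.753], [0.25, 0.856, -0.452], [-0.878, 0.005, -0.478]]
contact_force: [0.7, 0.7, -0.0]
gripper_width: 0.0006
```

Emit:
jog_arm([
  [[0, 0, 0], [0, 0, 5], 0],
  [[0, 0, 0], [0, 0, 5], 0],
  [[0, 0, 0], [0, 0, 5], 0],
  [[0, 0, 0], [0, 0, 4], 0],
  [[0, 0, 0], [0, 0, 4], 0],
  [[0, 0, 0], [0, 0, 4], 0],
  [[0, 0, 0], [0, 0, 0], 0],
])

```text
t: 7.22
eef_pos: [0.5402, 0.1806, 0.0912]
tcp_rot: [[-0.407, 0.516, 0.754], [0.251, 0.856, -0.451], [-0.878, 0.005, -0.478]]
contact_force: [0.3, 0.2, -0.0]
gripper_width: 0.0003
```

Emit:
jog_arm([
  [[0, 0, 0], [0.4, 0, 7], 0],
  [[0, 0, 0], [1, -0.1, 7], 0],
  [[0, 0, 0], [1.4, -0.1, 8], 0],
  [[0, 0, 0], [2.2, -0.2, 8], 0],
  [[0, 0, 0], [0, 0, 0], 0],
])

```text
t: 7.63
eef_pos: [0.5457, 0.18, 0.1222]
tcp_rot: [[-0.405, 0.517, 0.754], [0.251, 0.856, -0.452], [-0.879, 0.006, -0.477]]
contact_force: [0.3, -0.5, -0.3]
gripper_width: 0.0005
```

```bash
python3 st.py
python3 - <<'E'
from h import *
t=r.capture("top")[200:350,110:310,::-1];s=r.capture("scene")[140:290,380:580,::-1]
cv2.imwrite("pics/b3.png",np.hstack([t,s]).repeat(2,0).repeat(2,1))
E
```

```text
7.63 q [-0.6808  0.8444 -0.4664  2.3828  1.5999  1.4171 -1.5983] p [0.5457 0.18   0.1222] F [ 0.3208 -0.5003 -0.2516] w 0.0005
[[-0.4055  0.5168  0.754 ]
 [ 0.2513  0.8561 -0.4516]
 [-0.8789  0.0064 -0.477 ]]
```

View pics/b3.png

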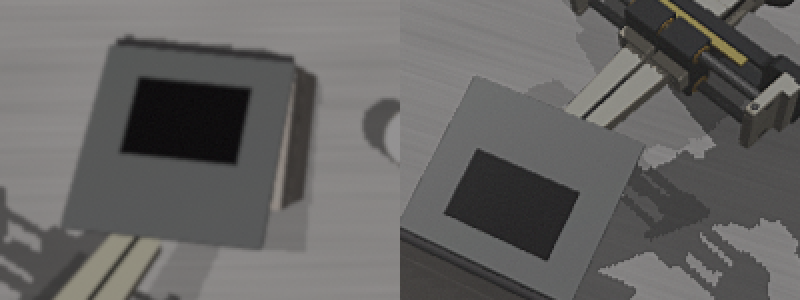

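Both views show the lip up and resting on the fingers. I'll carry on along the arc.

Emit:
jog_arm([
  [[0, 0, 0], [2.2, -0.2, 8], 0],
  [[0, 0, 0], [3.9, -0.4, 9.4], 0],
  [[0, 0, 0], [4.7, -0.5, 9.1], 0],
  [[0, 0, 0], [5.5, -0.6, 8.6], 0],
  [[0, 0, 0], [6.2, -0.7, 8.1], 0],
  [[0, 0, 0], [6.9, -0.7, 7.5], 0],
  [[0, 0, 0], [7.5, -0.8, 6.9], 0],
  [[0, 0, 0], [8.1, -0.8, 6.2], 0],
  [[0, 0, 0], [8.6, -0.9, 5.5], 0],
  [[0, 0, 0], [9.1, -1, 4.7], 0],
  [[0, 0, 0], [9.4, -1, 3.9], 0],
  [[0, 0, 0], [0, 0, 0], 0],
])

```text
t: 8.73
eef_pos: [0.6187, 0.1717, 0.1993]
tcp_rot: [[-0.405, 0.518, 0.753], [0.251, 0.855, -0.453], [-0.879, 0.006, -0.477]]
contact_force: [0.0, 0.2, 0.3]
gripper_width: 0.0004
```

```bash
python3 st.py
python3 - <<'E'
from h import *
t=r.capture("top")[150:350,110:310,::-1];s=r.capture("scene")[120:320,340:540,::-1]
cv2.imwrite("pics/b4.png",np.hstack([t,s]).repeat(2,0).repeat(2,1))
E
```

```text
8.73 q [-0.5567  0.6824 -0.4403  2.266   1.6226  1.3246 -1.2959] p [0.6187 0.1717 0.1993] F [0.0395 0.1803 0.2733] w 0.0004
[[-0.4052  0.518   0.7533]
 [ 0.2513  0.8553 -0.453 ]
 [-0.879   0.0058 -0.4767]]
```

View pics/b4.png

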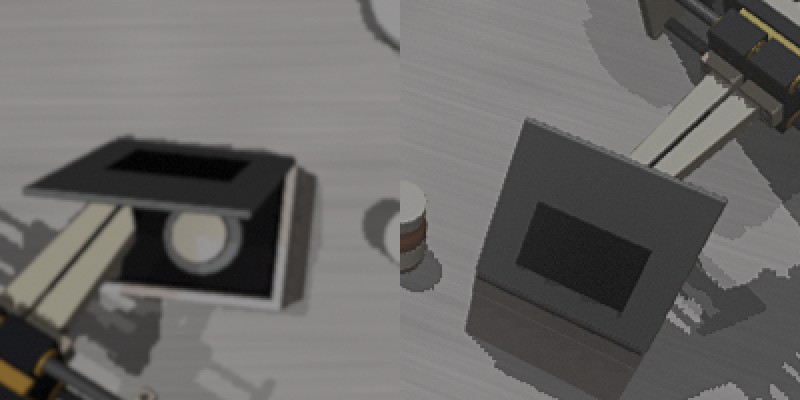

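Emit:
jog_arm([
  [[0, 0, 0], [9.7, -1, 3.1], 0],
  [[0, 0, 0], [9.9, -1, 2.2], 0],
  [[0, 0, 0], [10, -1.1, 1.4], 0],
  [[0, 0, 0], [7, -0.7, 0.4], 0],
  [[0, 0, 0], [5, -0.5, 0], 0],
  [[0, 0, 0], [5, -0.5, 0], 0],
  [[0, 0, 0], [5, -0.5, 0], 0],
  [[0, 0, 0], [5, -0.5, -0.5], 0],
  [[0, 0, 0], [5, -0.5, -1], 0],
  [[0, 0, 0], [5, -0.5, -1], 0],
  [[0, 0, 0], [5, -0.5, -1.2], 0],
  [[0, 0, 0], [0, 0, 0], 0],
  [[0, 0, 0], [0, 0, 0], 0],
])

```text
t: 9.92
eef_pos: [0.6889, 0.165, 0.2013]
tcp_rot: [[-0.407, 0.517, 0.753], [0.25, 0.856, -0.452], [-0.878, 0.004, -0.478]]
contact_force: [0.8, 0.7, -0.3]
gripper_width: 0.0003
```

```bash
python3 st.py
python3 - <<'E'
from h import *
t=r.capture("top")[150:350,110:310,::-1];s=r.capture("scene")[120:320,340:540,::-1]
cv2.imwrite("pics/b5.png",np.hstack([t,s]).repeat(2,0).repeat(2,1))
E
```

```text
9.92 q [-0.4776  0.698  -0.401   2.1551  1.6926  1.2635 -1.1773] p [0.6889 0.165  0.2013] F [ 0.7582  0.6819 -0.2788] w 0.0003
[[-0.4074  0.5169  0.7529]
 [ 0.2505  0.8561 -0.4521]
 [-0.8782  0.0044 -0.4782]]
```

View pics/b5.png

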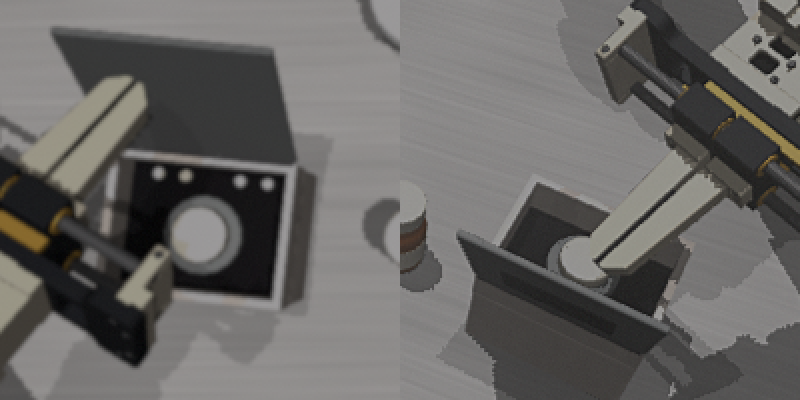

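The guard rests fully open and the button is exposed, centred at top-crop (199,236), which is full-frame (209.5,268). I'll back off and steepen the tool.

Emit:
jog_arm([
  [[0, 0, 0], [-20, 2, 0], 0],
  [[0, 0, 0], [-25, 2.5, 5], 0],
  [[0, 0, 0], [-25, 2.5, 20], 0],
  [[0, 0, 0], [-20, 2, 25], 0],
  [[0.055, 0.09, 0], [0, 0, 0], 0],
  [[0.055, 0.09, 0], [0, 0, 0], 0],
  [[0.055, 0.09, 0], [0, 0, 0], 0],
  [[0.055, 0.09, 0], [0, 0, 0], 0],
  [[0.055, 0.09, 0], [0, 0, 0], 0],
  [[0, 0, 0], [0, 0, 0], 0],
])

```text
t: 10.85
eef_pos: [0.6014, 0.1716, 0.2543]
tcp_rot: [[-0.727, 0.524, 0.445], [0.453, 0.852, -0.263], [-0.517, 0.01, -0.856]]
contact_force: [0.9, -1.0, -0.2]
gripper_width: 0.0001
```

```bash
python3 st.py
python3 - <<'E'
from h import *
B=ray("top",(209.5,268),.09);print("button",B,"console pred",np.array([.5264,.1709])+.075*np.array([.9943,-.1063]))
s=r.state();R=np.array(s["tcp_rot"]);p=np.array(s["eef_pos"])
for k in(.014,-.005):
    t=p+k*R[:,2];print(k,"tip",t,"to go to z=.12",([*B[:2],.12]-t)*1000)
E
```

```text
10.85 q [-0.2159  0.4124 -0.5753  2.05    1.0524  0.8831 -0.4798] p [0.6014 0.1716 0.2543] F [ 0.9108 -1.0055 -0.1687] w 0.0001
[[-0.7265  0.5235  0.4451]
 [ 0.4525  0.852  -0.2634]
 [-0.5171  0.01   -0.8559]]
button [0.59793134 0.16255456 0.09      ] console pred [0.6009725 0.1629275]
0.014 tip [0.60767085 0.16794048 0.2422962 ] to go to z=.12 [  -9.73951619   -5.38592559 -122.29620107]
-0.005 tip [0.59921392 0.17294526 0.25855758] to go to z=.12 [  -1.28258511  -10.39070657 -138.55758121]
```

Emit:
jog_arm([
  [[0, 0, 0], [3, -12, -20], 0],
  [[0, 0, 0], [0, 0, -25], 0],
  [[0, 0, 0], [0, 0, -25], 0],
  [[0, 0, 0], [0, 0, -25], 0],
  [[0, 0, 0], [0, 0, -20], 0],
  [[0, 0, 0], [0, 0, -15], 0],
  [[0, 0, 0], [0, 0, 0], 0],
])

```text
t: 11.43
eef_pos: [0.5997, 0.1624, 0.118]
tcp_rot: [[-0.731, 0.518, 0.444], [0.444, 0.856, -0.266], [-0.517, 0.003, -0.856]]
contact_force: [0.1, 0.2, -0.3]
gripper_width: 0.0007
```

```bash
python3 st.py
python3 - <<'E'
from h import *
t=r.capture("top")[150:350,110:310,::-1];s=r.capture("scene")[120:320,340:540,::-1]
cv2.imwrite("pics/b6.png",np.hstack([t,s]).repeat(2,0).repeat(2,1))
E
```

```text
11.43 q [-0.2913  0.6108 -0.4854  2.1787  1.4005  0.7902 -0.8805] p [0.5997 0.1624 0.118 ] F [ 0.1023  0.1547 -0.2766] w 0.0007
[[-0.7314  0.5175  0.4441]
 [ 0.4442  0.8557 -0.2656]
 [-0.5174  0.003  -0.8557]]
```

View pics/b6.png

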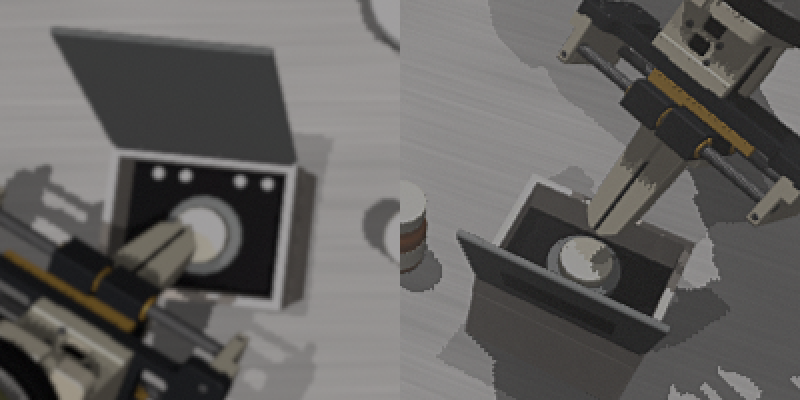

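Run:
```python
from h import *
s=r.state();R=np.array(s["tcp_rot"]);p=np.array(s["eef_pos"])
def tri(a,b):
    A=[];y=[]
    for n,px in(("scene",a),("top",b)):
        o=ray(n,px,0);c=ray(n,px,.5);d=(c-o)/np.linalg.norm(c-o);M=np.eye(3)-np.outer(d,d);A.append(M);y.append(M@o)
    return np.linalg.lstsq(np.vstack(A),np.hstack(y),rcond=None)
for nm,a,b in(("tip",(439.5,236),(202,262)),("tip2",(441,237),(206,270)),("button",(432.5,249),(209.5,268))):
    X=tri(a,b);print(nm,X[0],X[1],R.T@(X[0]-p))
for k in(.014,-.005):
  for x in(-.008,.008):
    P=p+R@[x,0,k];print(k,x,P,proj("top",P),proj("scene",P))
for Z in((.599,.1627,.09),):print(proj("top",Z),proj("scene",Z))
```

```text
tip [0.60511412 0.16293407 0.13042403] [4.69245601e-06] [-0.00802578  0.00229135 -0.00626279]
tip2 [0.59408214 0.16409976 0.11349445] [2.23634416e-05] [ 0.00932607 -0.00251504  0.00298307]
button [0.59819442 0.16269051 0.08690489] [1.074485e-06] [ 0.01948464 -0.00173714  0.02792501]
0.014 -0.008 [0.61294789 0.15562648 0.11307287] [210.04118122 256.73049701] [429.24137776 245.37666338]
0.014 0.008 [0.60126671 0.16274775 0.10477604] [206.42895447 265.50412496] [435.05974717 243.97484071]
-0.005 -0.008 [0.60447239 0.16065122 0.12931842] [202.81242262 262.8597616 ] [436.73363332 235.6486754 ]
-0.005 0.008 [0.5927912  0.1677725  0.12102159] [199.18970418 271.79470445] [442.51477619 234.39286081]
[209.4054315  267.23478368] [433.30433316 248.25658316]
```

Emit:
jog_arm([
  [[0, 0, 0], [5, -4, -10], 0],
  [[0, 0, 0], [0, 0, -8], 0],
  [[0, 0, 0], [0, 0, -6], 0],
  [[0, 0, 0], [0, 0, 0], 0],
  [[0, 0, 0], [0, 0, 0], 0],
])

```text
t: 11.95
eef_pos: [0.6068, 0.1586, 0.0981]
tcp_rot: [[-0.729, 0.519, 0.447], [0.447, 0.855, -0.264], [-0.519, 0.007, -0.855]]
contact_force: [0.8, 1.4, 0.3]
gripper_width: 0.0006
```

Emit:
jog_arm([
  [[0, 0, 0], [0, 0, -3], 0],
  [[0, 0, 0], [0, 0, -3], 0],
  [[0, 0, 0], [0, 0, 0], 0],
  [[0, 0, 0], [0, 0, 0], 0],
])

```text
t: 12.28
eef_pos: [0.6068, 0.1582, 0.0915]
tcp_rot: [[-0.729, 0.519, 0.446], [0.447, 0.855, -0.264], [-0.518, 0.007, -0.855]]
contact_force: [0.5, 0.1, -0.2]
gripper_width: 0.0001
```

Emit:
jog_arm([
  [[0, 0, 0], [0, 0, -3], 0],
  [[0, 0, 0], [0, 0, 0], 0],
  [[0, 0, 0], [0, 0, 0], 0],
])

```text
t: 12.53
eef_pos: [0.6067, 0.1582, 0.0884]
tcp_rot: [[-0.729, 0.519, 0.446], [0.447, 0.855, -0.264], [-0.518, 0.007, -0.855]]
contact_force: [-0.2, 0.3, -0.2]
gripper_width: 0.0005
```

Emit:
jog_arm([
  [[0, 0, 0], [0, 0, -2], 0],
  [[0, 0, 0], [0, 0, -2], 0],
  [[0, 0, 0], [0, 0, 0], 0],
  [[0, 0, 0], [0, 0, 0], 0],
])

```text
t: 12.87
eef_pos: [0.6069, 0.1583, 0.0846]
tcp_rot: [[-0.729, 0.519, 0.446], [0.447, 0.855, -0.264], [-0.519, 0.007, -0.855]]
contact_force: [-0.2, -0.2, 3.2]
gripper_width: 0.0007
```

Emit:
jog_arm([
  [[0, 0, 0], [0, 0, -2], 0],
  [[0, 0, 0], [0, 0, 0], 0],
  [[0, 0, 0], [0, 0, 0], 0],
])

```text
t: 13.12
eef_pos: [0.6069, 0.1583, 0.0826]
tcp_rot: [[-0.729, 0.519, 0.446], [0.447, 0.855, -0.264], [-0.519, 0.007, -0.855]]
contact_force: [-0.8, 0.2, 4.8]
gripper_width: 0.0006
```

Emit:
jog_arm([
  [[0, 0, 0], [0, 0, -2], 0],
  [[0, 0, 0], [0, 0, 0], 0],
  [[0, 0, 0], [0, 0, 0], 0],
])

```text
t: 13.37
eef_pos: [0.607, 0.1583, 0.081]
tcp_rot: [[-0.728, 0.519, 0.447], [0.447, 0.855, -0.264], [-0.519, 0.007, -0.855]]
contact_force: [-2.2, 0.1, 9.5]
gripper_width: 0.0005
```

Emit:
jog_arm([
  [[0, 0, 0], [0, 0, -1.5], 0],
  [[0, 0, 0], [0, 0, 0], 0],
  [[0, 0, 0], [0, 0, 0], 0],
])

```text
t: 13.62
eef_pos: [0.6071, 0.1582, 0.0805]
tcp_rot: [[-0.728, 0.519, 0.448], [0.446, 0.855, -0.265], [-0.521, 0.008, -0.854]]
contact_force: [-7.2, 0.3, 18.8]
gripper_width: 0.0007
```

Emit:
jog_arm([
  [[0, 0, 0], [0, 0, 3], 0],
  [[0, 0, 0], [0, 0, 5], 0],
  [[0, 0, 0], [0, 0, 10], 0],
  [[0, 0, 0], [-5, 0, 25], 0],
  [[0, 0, 0], [-10, 0, 30], 0],
  [[0, 0, 0], [-15, 0, 35], 0],
  [[0, 0, 0], [-30, 0, 25], 0],
  [[0, 0, 0], [-35, 5, 10], 0],
  [[0, 0, 0], [-20, 5, 0], 0],
  [[0, 0, 0], [0, 0, 0], 0],
  [[0, 0, 0], [0, 0, 0], 0],
])

```text
t: 14.53
eef_pos: [0.4914, 0.1686, 0.2224]
tcp_rot: [[-0.73, 0.518, 0.447], [0.446, 0.856, -0.263], [-0.519, 0.007, -0.855]]
contact_force: [0.5, 0.1, -0.6]
gripper_width: 0.0002
```

```bash
python3 st.py
python3 - <<'E'
from h import *
t=r.capture("top")[100:350,110:410,::-1];s=r.capture("scene")[100:350,200:500,::-1]
cv2.imwrite("pics/b7.png",cv2.resize(np.hstack([t,s]),(800,333)))
E
```

```text
14.53 q [-0.3317  0.3555 -0.592   2.2734  1.1062  0.8463 -0.746 ] p [0.4914 0.1686 0.2224] F [ 0.5419  0.0517 -0.6066] w 0.0002
[[-0.7296  0.5176  0.4469]
 [ 0.4458  0.8556 -0.2631]
 [-0.5186  0.0073 -0.855 ]]
```

View pics/b7.png

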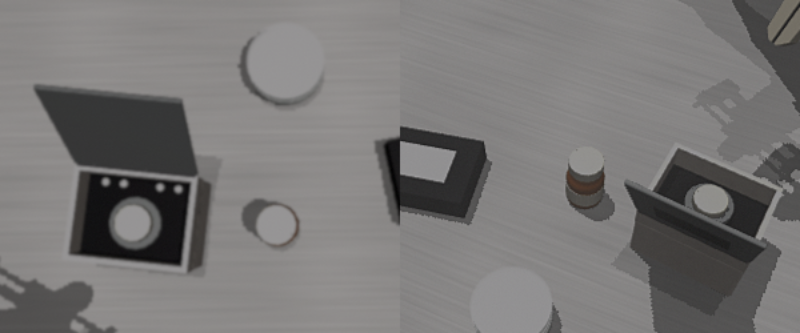

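The guard rests open, the button is back up, the arm is clear, and the jar, dishes and slide box look unmoved. I'm handing the job in.

```bash
python3 -c "
from bench import r
print(r.sign_off())"
```

```text
the job is handed in; nothing more can be done
None
```

The guard is fully open, the button was pressed right down and released, and the job is handed in at about 14.6 s of robot time. I pushed the lip up and back past upright with the closed fingertips; the guard then fell open against its stop.

- **Button:** On the last steps the upward force went 3.2, 4.8, 9.5, then 18.8 N while the finger almost stopped moving, so it had reached its stop. Spring force right down should be about 5 N, so I pressed harder than needed. At the end the tilted finger also pushed about 7 N sideways.
- **Last check:** In the final pictures the guard rests open by itself and the button is up. The tool force is near zero and the arm is clear. The jar, dishes and slide box look unmoved. I judged that by eye and did not re-measure their positions.
- **Disagreement:** The cameras put the closed fingertips about 19 mm behind where `r.tips_ahead` (14 mm) says they are. I steered by the pictures. They were borne out when the fingers met no wall under the lip and the button made contact at the height the cameras implied.

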